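# Nip up the loose sample cap and quarantine its bottle

## Task

Two square teal sample bottles with blue caps stand in the dark grey holder; one cap is loose: the white pointer on it stands well away from the white mark on its bottle's shoulder. Twist that cap clockwise until it is fully home (pointer on the mark) while the bottle still stands in its pocket, then lift the bottle by its cap and set it down gently and upright in the red tray, not dropped. Leave the tight-capped bottle where it stands.

Things in the scene. Friction and masses are not known exactly. Their poses are not given: they have to be found in the camera images.
- loose_bottle: square teal bottle with the loose cap, 0.2 kg, upright in either of the fixed dark holder's two pockets (110 mm apart, 62 mm square, walls 35 mm above the bottle's underside; they keep it from turning). Origin: centre of underside, z up. Body 56 x 56 mm, 85 tall; shoulder 46 mm square to 92; thin neck; round blue cap 38 mm in diameter from 102 to 128. White mark on the +x shoulder.
- loose_cap (a joint): how far the loose cap is undone on its bottle (rad), anticlockwise seen from above: 0 = fully home at a stop, white pointer over the white mark; starts at 0.8 to 1.2 (limit 1.4). Twist clockwise from above to close; light friction 0.03 N m, cap height does not change. The bottle can be carried by the cap.
- tight_bottle: the other bottle in the holder, same size and looks, its cap tight with the pointer on the mark. Origin: centre of its underside. To be left there.
- tray: fixed red open tray on the bench, on the other side from the holder (either may be left or right): outside 180 mm (its x) by 150 mm (its y), walls 5 mm thick and 28 mm high, floor 5 mm thick and empty. Origin: centre of its underside, z up.

How it is judged:
By the outcome, as a careful person would: the job done as asked, in the order asked, and still so for the second after the job is handed in, with the robot touching nothing.
It also fails if it takes over 40 s, if anything falls off the work surface, if the arm or the gripper's body presses on something with over 40 N, if the wrist force passes 120 N, or if a joint passes its speed limit or range.

## Robot

A 7-joint arm with a two-finger parallel gripper is mounted at the origin on the work surface. World frame = base frame: x ahead of the robot, y to its left, z up, the work surface at z = 0. Lengths are in m, angles in rad, forces in N, time in s.
With the tool pointing down it reaches from about 0.4 to 0.85 m from the base axis. Payload 4.5 kg.
Tool frame: the origin (TCP) lies between the finger pads; the fingertips stand 8 mm ahead of it and the grasp point (between the pads) lies 11 mm behind it; y points along the fingers, z is the direction in which the jaws open and shut, and the axes are right-handed (so a half turn about y gives the same grasp; the last joint's range is limited). The gripper opens to 85 mm and grips with 20 to 120 N. Pads are 22 mm wide; open, the fingers measure 114 mm over their backs; the gripper's body (76 mm by 85 mm) begins 54 mm behind the grasp point. The pads swing forward as they close: fully open they stand 13 mm farther back than shut.
Start: joints at [1.373, 0.689, -0.195, 1.565, 0.157, 0.902, -0.215], TCP at [0.144, -0.608, 0.239] pointing down, gripper open.
Joint ranges: [-3.01, 3.01], [-0.46, 2.08], [-1.47, 1.51], [0.13, 2.56], [-1, 4.14], [0.04, 2.09], [-2.66, 2.66]. Speed limits (rad/s): [2.57, 2.57, 3.14, 3.14, 3.14, 3.14, 3.14].

## Interface

Orientations are given as a unit quaternion [w, x, y, z].
In Python, from rig import telemetry, eyes, robot gives the robot as it stands.
- The arm moves only by the tool step_arm, never from a script. Its argument "commands" is a list of rows, each a list of 5 numbers: the shift along the tool's x, y, z in mm, then the turn about the tool's y in degrees, then the finger opening in mm, from 0 to 85.4. A call has 1 to 10 rows; each row shifts and turns the pose as measured when the row begins, along the tool's axes as they then stand; what a row does not reach is not made up. A row lasts 1/8 s, in which the tool goes at most 62.5 mm and 10.7 degrees, less where a joint would pass 70% of its speed; a pose out of reach is approached as far as the arm can. A call is refused whole if a number of a shift passes 62.5 or a number of a turn 10.7, either way. A call with a gripper value outside its range is refused whole. The fingers move at their own pace and stop on an object; "grip_force" is the grip in N (left out, the last holds). Time passes only in rows, so rows that do not move let the fingers close. It gives the time, the measured TCP pose, the force and the opening at its end, in the units of the state.
- telemetry.observe(): the state, without advancing time (a new reading comes with each control period).
- eyes.get_image(name): name is "scene" or "top"; returns the picture (384x512x3 uint8, red, green, blue); there is no depth.
- eyes.camera_info(name): a dict with "vfov" (degrees; the focal length in pixels is half the picture's height over the tangent of half this angle, whatever the lens; pixels are square), "cx", "cy" (the principal point, pixels), "dist" ([k1, k2, p1, p2, k3] as OpenCV has them; the pictures are not rectified), "extrinsics" (4x4, takes a point from camera to world coordinates). Camera axes: x right, y down, z forward; pixel columns grow to the right and rows downward; lengths in m; the calibration is good to about 2 mm. A picture is of the moment at which its call begins. camera_info takes no time and is no camera call.
- robot.close_job(): hands the job in, once; it reports no verdict.
The state is a dict: "clock": time; "qpos": joint angles; "qd": joint speeds; "tau": joint torques, N m; "eef_pos": TCP position; "tcp_rot": TCP orientation; "ft_force": force on the tool from outside, world axes, zero at the start; "wrist_torque": the same for the moment, N m; "finger_gap": opening from 0.0 (shut) to 1.0 (fully open).
Only numpy, scipy, OpenCV 4.12 (cv2) and the standard library are available. Lean on these libraries where they do the work, as an engineer would, in place of code of your own. Each camera call takes 0.05 s, during which the arm holds its last target. There are 200 camera calls.

## Working session

There is one attempt and no reset: what is moved stays moved. The work goes in short steps, Python scripts to look and compute and a tool call to move; the robot and the scene stay as the last step left them, time stands still between calls to the robot, and variables do not carry over. Pictures are saved under pics/ and viewed, about 8 in all and at most 12, crops included, and the job is handed in when it is done.

Besides the shell and the picture viewer there is one more tool, called after "Emit:" as name(argument=value, ...) on one line, values as JSON. step_arm: Moves the arm, as the interface text tells. Its arguments: {"type":"object","properties":{"commands":{"type":"array"},"grip_force":{"type":"number"}},"required":["commands"]}

```bash
mkdir -p pics
cat > h.py <<'E'
import numpy as np, cv2
from rig import telemetry, eyes, robot
def K(n):
    c=eyes.camera_info(n); f=192/np.tan(np.radians(c['vfov'])/2)
    return np.array([[f,0,c['cx']],[0,f,c['cy']],[0,0,1.]]),np.array(c['dist'],float),np.array(c['extrinsics'])
def ray(n,uv,z):
    k,d,E=K(n); p=cv2.undistortPoints(np.array(uv,float).reshape(-1,1,2),k,d).reshape(-1,2)
    v=np.c_[p,np.ones(len(p))]@E[:3,:3].T; o=E[:3,3]
    return o+v*((z-o[2])/v[:,2])[:,None]
def proj(n,P):
    k,d,E=K(n); R=E[:3,:3].T
    return cv2.projectPoints(np.array(P,float).reshape(-1,1,3),cv2.Rodrigues(R)[0],-R@E[:3,3],k,d)[0].reshape(-1,2)
def shot(n,f):
    im=np.array(eyes.get_image(n)); cv2.imwrite('pics/'+f+'.png',im[...,::-1]); return im
E
python3 - <<'E'
from h import *
a=shot('top','t0');b=shot('scene','s0')
cv2.imwrite('pics/both.png',cv2.resize(np.vstack([a,b])[...,::-1],None,fx=.78,fy=.78))
for n in('top','scene'): print(n,eyes.camera_info(n))
print(telemetry.observe())
E
```

```text
top {'vfov': 54.368367090550116, 'cx': 253.9336201227625, 'cy': 190.6564828799703, 'dist': array([-0.00053145,  0.        ,  0.        ,  0.        ,  0.        ]), 'extrinsics': array([[ 0.00238182, -0.98062433,  0.19588324,  0.37237223],
       [-0.99999519, -0.00272434, -0.00147918,  0.01265083],
       [ 0.00198417, -0.19587877, -0.98062611,  0.839233  ],
       [ 0.        ,  0.        ,  0.        ,  1.        ]])}
scene {'vfov': 42.11704110262178, 'cx': 252.0973631263843, 'cy': 191.5604267331461, 'dist': array([-0.01387845,  0.        ,  0.        ,  0.        ,  0.        ]), 'extrinsics': array([[ 0.58700662,  0.4776289 , -0.65367719,  1.19154941],
       [ 0.80935864, -0.32724962,  0.48769486, -0.51445592],
       [ 0.01902154, -0.81533939, -0.57867077,  0.68457507],
       [ 0.        ,  0.        ,  0.        ,  1.        ]])}
{'clock': 0.1, 'qpos': array([ 1.37280885,  0.68991092, -0.19450479,  1.56622338,  0.15731559,
        0.90250933, -0.21514008]), 'qd': array([-0.00107882, -0.00174536, -0.00038164, -0.00342743,  0.00022163,
       -0.00097029,  0.0002375 ]), 'tau': array([-3.36887701e-03, -5.40598011e+01, -1.27123408e+00, -1.58986008e+01,
        9.43677529e-03,  4.38269504e-03, -2.69435401e-05]), 'eef_pos': array([ 0.14338936, -0.60775073,  0.23856154]), 'tcp_rot': array([ 0.0816595 , -0.0818948 ,  0.70293668, -0.701787  ]), 'ft_force': array([-0.17208467, -0.53518854, -1.34213692]), 'wrist_torque': array([-0.00484778,  0.00078407,  0.01431055]), 'finger_gap': 0.9992971493166951}
```

View pics/t0.png

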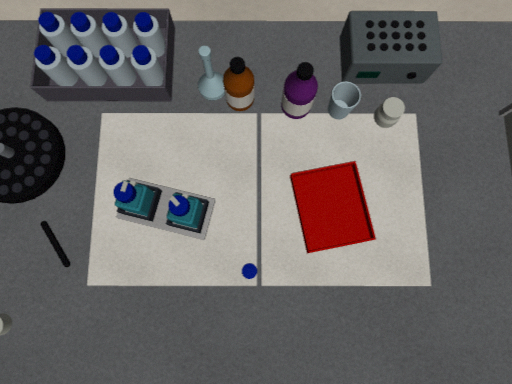

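View pics/s0.png

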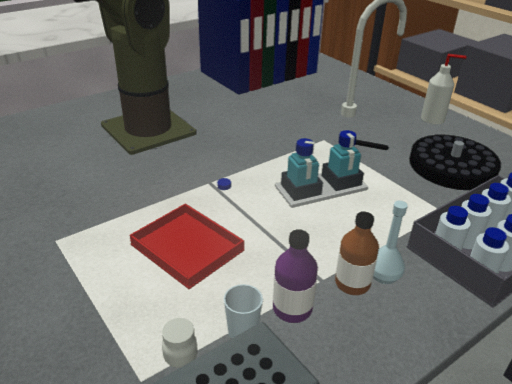

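Top view: two bottles in the holder on the left, with caps near (125,192) and (179,206). The red tray is around (332,207), and the arm is out of view. Next I'll measure the caps, pointers, marks and tray from a zoomed crop.

Run:
```python
from h import *
a=cv2.imread('pics/t0.png'); s=cv2.imread('pics/s0.png')
c1=cv2.resize(a[172:242,105:220],None,fx=5,fy=5,interpolation=cv2.INTER_CUBIC)
c2=cv2.resize(s[125:200,270:370],None,fx=3,fy=3,interpolation=cv2.INTER_CUBIC)
o=np.zeros((590,600,3),np.uint8); o[:350,:575]=c1; o[355:580,:300]=c2; cv2.imwrite('pics/crop.png',o)
h=cv2.cvtColor(a,cv2.COLOR_BGR2HSV)
def blobs(h,lo,hi,box,mn):
    m=cv2.inRange(h,lo,hi); k=np.zeros_like(m); x0,y0,x1,y1=box; k[y0:y1,x0:x1]=m[y0:y1,x0:x1]
    return [c for c in cv2.findContours(k,0,1)[0] if cv2.contourArea(c)>=mn]
for c in blobs(h,(115,120,60),(128,255,255),(100,170,230,245),20):
    (u,v),r=cv2.minEnclosingCircle(c); print('cap',u,v,r,ray('top',[(u,v)],.137), ray('top',[(u+r,v)],.137)-ray('top',[(u-r,v)],.137))
hs=cv2.cvtColor(s,cv2.COLOR_BGR2HSV)
for c in blobs(hs,(110,120,50),(128,255,255),(280,120,370,170),20):
    (u,v),r=cv2.minEnclosingCircle(c); print('scap',u,v,r,ray('scene',[(u,v)],.12))
t=blobs(h,(0,120,50),(8,255,255),(280,150,390,260),200)
for c in t:
    b=cv2.boxPoints(cv2.minAreaRect(c)); P=ray('top',b,.028)[:,:2]; print('tray',b,P,P.mean(0),np.linalg.norm(np.diff(P,axis=0),axis=1))
```

```text
cap 178.62245178222656 205.7653045654297 10.333008766174316 [[0.48298282 0.15457144 0.137     ]] [[ 0.00010611 -0.03923984  0.        ]]
cap 124.12963104248047 192.12962341308594 10.60217571258545 [[0.50908229 0.25987192 0.137     ]] [[ 0.00011235 -0.04053613  0.        ]]
scap 304.4333190917969 146.56666564941406 9.286778450012207 [[0.4787576  0.16134622 0.12      ]]
scap 347.0 138.0 9.434081077575684 [[0.50441744 0.26972354 0.12      ]]
tray [[289.21927 173.5222 ]
 [357.10428 158.28273]
 [375.18753 238.83546]
 [307.30252 254.07494]] [[ 0.57366694 -0.06729834]
 [ 0.6094489  -0.22085661]
 [ 0.42908157 -0.2505908 ]
 [ 0.39627736 -0.10316353]] [ 0.50211869 -0.16047732] [0.1576721  0.18280179 0.15103283]
```

View pics/crop.png

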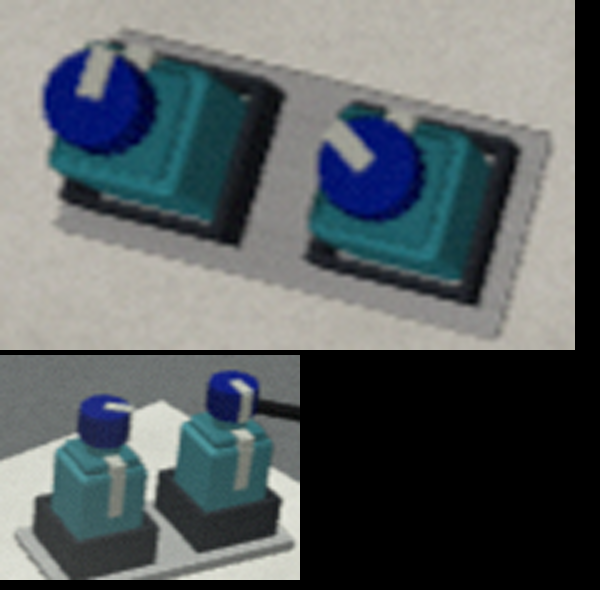

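The right-hand bottle (cap at (179,206)) is the loose one. Its pointer leans up-left, about 1 rad anticlockwise of the holder's yaw of about −15°. The left bottle's pointer lines up with its mark. Next I'll plan the approach.

```bash
cat >> h.py <<'E'
from scipy.spatial.transform import Rotation as Ro
def tool():
    o=telemetry.observe(); q=o['tcp_rot']; return o,Ro.from_quat(q[[1,2,3,0]]).as_matrix()
def go(*pts):
    o,R=tool(); p=o['eef_pos']
    print('pos',p.round(4),'q',o['qpos'].round(2),'f',o['ft_force'].round(1),'m',o['wrist_torque'].round(3),'gap',round(o['finger_gap'],3),'t',o['clock'])
    print(R.round(3))
    for t in pts:
        d=R.T@(np.array(t)-p)*1000; n=int(np.ceil(abs(d).max()/60)); print('to',t,d.round(1),'rows',n,(d/max(n,1)).round(1)); p=np.array(t)
E
python3 - <<'E'
from h import *
go((.45,-.25,.239),(.483,.156,.239))
E
```

```text
pos [ 0.1434 -0.6078  0.2386] q [ 1.37  0.69 -0.19  1.57  0.16  0.9  -0.22] f [-0.2 -0.5 -1.3] m [-0.005  0.001  0.014] gap 0.999 t 0.1
[[-0.973 -0.001  0.23 ]
 [-0.23   0.002 -0.973]
 [ 0.    -1.    -0.002]]
to (0.45, -0.25, 0.239) [-380.6   -0.  -277.7] rows 7 [-54.4  -0.  -39.7]
to (0.483, 0.156, 0.239) [-125.4    0.6 -387.6] rows 7 [-17.9   0.1 -55.4]
```

Emit:
step_arm(commands=[[-54,0,-40,0,85],[-54,0,-40,0,85],[-54,0,-40,0,85],[-54,0,-40,0,85],[-54,0,-40,0,85],[-54,0,-40,0,85],[-54,0,-40,0,85]], grip_force=40)

```text
clock: 0.98
eef_pos: [0.4276, -0.2734, 0.2357]
tcp_rot: [0.076, -0.078, 0.703, -0.703]
ft_force: [1.1, 0.0, -0.3]
finger_gap: 0.993
```

Run:
```python
from h import *
go((.483,.156,.239))
```

```text
pos [ 0.4276 -0.2734  0.2357] q [ 0.57  0.54 -0.15  1.92  0.12  0.69 -1.  ] f [ 1.1  0.  -0.3] m [-0.068  0.004 -0.008] gap 0.993 t 0.975
[[-0.976 -0.003  0.217]
 [-0.217  0.    -0.976]
 [ 0.003 -1.    -0.001]]
to (0.483, 0.156, 0.239) [-147.3   -3.3 -407.1] rows 7 [-21.   -0.5 -58.2]
```

Emit:
step_arm(commands=[[-21,-1,-58,0,85],[-21,-1,-58,0,85],[-21,-1,-58,0,85],[-21,-1,-58,0,85],[-21,-1,-58,0,85],[-21,-1,-58,0,85],[-21,-1,-58,0,85]])

```text
clock: 1.85
eef_pos: [0.485, 0.1604, 0.2418]
tcp_rot: [-0.077, 0.078, -0.703, 0.703]
ft_force: [1.5, -0.1, 0.5]
finger_gap: 0.999
```

Emit:
step_arm(commands=[[0,0,0,-10.5,85],[0,0,0,-10.5,85],[0,0,0,-10.5,85],[0,0,0,-10.5,85],[0,0,0,-10.5,85],[0,0,0,-10.5,85],[0,0,0,-10.5,85],[0,0,0,-10.5,85],[0,0,0,-10.5,85],[0,0,0,0,85]])

```text
clock: 3.1
eef_pos: [0.4816, 0.1689, 0.2388]
tcp_rot: [-0.576, 0.578, -0.411, 0.407]
ft_force: [0.6, -0.1, -0.0]
finger_gap: 0.994
```

```bash
python3 - <<'E'
from h import *
go((.483,.156,.239)); shot('scene','s1');t=shot('top','t1')
cv2.imwrite('pics/b1.png',np.hstack([cv2.imread('pics/t1.png')[120:290,90:300],cv2.imread('pics/s1.png')[60:230,230:440]]).repeat(2,0).repeat(2,1)[:, :840][:,::1])
E
python3 -c "
import cv2;a=cv2.imread('pics/b1.png');cv2.imwrite('pics/b1.png',cv2.resize(a,(780,316)))"
```

```text
pos [0.4816 0.1689 0.2388] q [-0.05  0.59 -0.59  1.89  0.45  0.8  -0.55] f [ 0.6 -0.1 -0. ] m [ 0.02  -0.04   0.004] gap 0.994 t 3.1
[[ 0.33  -0.006  0.944]
 [-0.944  0.001  0.33 ]
 [-0.003 -1.    -0.006]]
to (0.483, 0.156, 0.239) [12.7 -0.2 -3. ] rows 1 [12.7 -0.2 -3. ]
```

View pics/b1.png

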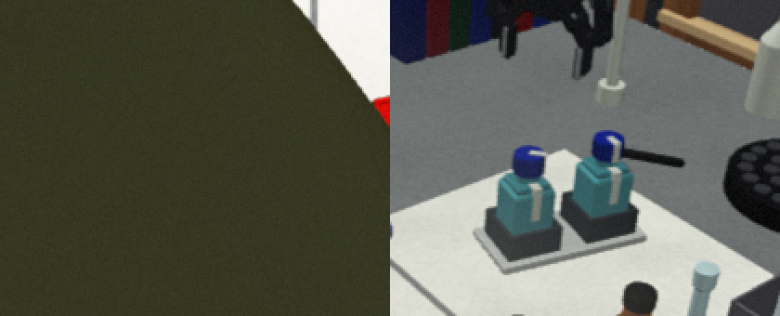

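The top view is blocked by the arm. The scene view shows both bottles undisturbed. Combining the two views puts the cap at about (0.4845, 0.157), with the cap's middle near z = 0.12.

Emit:
step_arm(commands=[[12,25,-1,0,85],[0,25,0,0,85],[0,0,0,0,85]])

```text
clock: 3.58
eef_pos: [0.4851, 0.1574, 0.1884]
tcp_rot: [-0.574, 0.575, -0.413, 0.411]
ft_force: [-0.1, -0.6, -0.7]
finger_gap: 0.997
```

Run:
```python
from h import *
go((.4845,.157,.113)); shot('scene','s2')
a=cv2.imread('pics/s2.png')[70:210,240:400]; cv2.imwrite('pics/s2c.png',cv2.resize(a,None,fx=4,fy=4,interpolation=cv2.INTER_CUBIC))
print(proj('scene',[[.4845,.157,.131],[.4845,.157,.105]])-[240,70])
```

```text
pos [0.4851 0.1574 0.1884] q [-0.07  0.66 -0.53  1.95  0.52  0.68 -0.6 ] f [-0.1 -0.6 -0.7] m [-0.006  0.014  0.023] gap 0.997 t 3.575
[[ 0.321 -0.004  0.947]
 [-0.947  0.     0.321]
 [-0.002 -1.    -0.003]]
to (0.4845, 0.157, 0.113) [ 0.3 75.4 -0.4] rows 2 [ 0.2 37.7 -0.2]
[[65.03749079 73.91392995]
 [64.11312635 83.94254275]]
```

View pics/s2c.png

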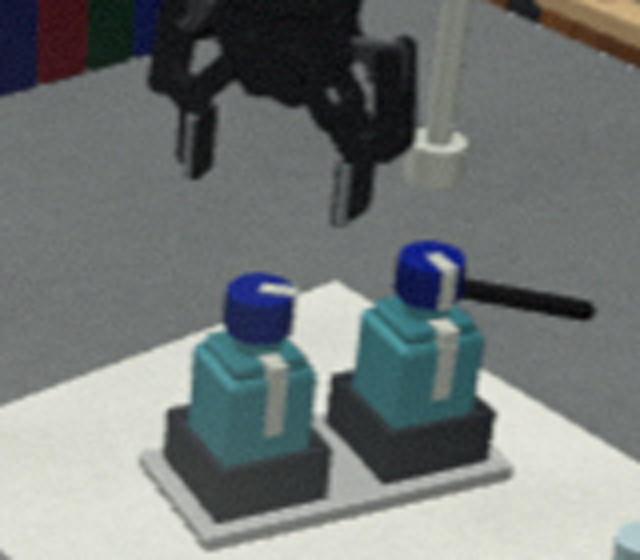

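The jaws straddle the loose cap, and the projected cap axis agrees with the picture to within 2 mm sideways. The cap top is at about z = 0.134. I'll go down and grip.

Emit:
step_arm(commands=[[0,35,0,0,85],[0,28,0,0,85],[0,11,0,0,85],[0,0,0,0,85]])

```text
clock: 4.12
eef_pos: [0.4898, 0.1603, 0.1182]
tcp_rot: [0.577, -0.571, 0.412, -0.414]
ft_force: [-0.5, -0.4, 0.5]
finger_gap: 0.992
```

Run:
```python
from h import *
go((.4845,.157,.114))
```

```text
pos [0.4898 0.1603 0.1182] q [-0.15  0.77 -0.42  2.    0.64  0.5  -0.71] f [-0.5 -0.4  0.5] m [ 0.028  0.015 -0.01 ] gap 0.992 t 4.125
[[ 0.318  0.008  0.948]
 [-0.948  0.004  0.318]
 [-0.002 -1.     0.009]]
to (0.4845, 0.157, 0.114) [ 1.4  4.1 -6.1] rows 1 [ 1.4  4.1 -6.1]
```

Correct the offset, then close gently.

Emit:
step_arm(commands=[[1.5,4,-6,0,85],[0,0,0,0,85],[0,0,0,0,60],[0,0,0,0,30],[0,0,0,0,30],[0,0,0,0,30],[0,0,0,0,30]], grip_force=35)

```text
clock: 5.0
eef_pos: [0.4859, 0.1574, 0.117]
tcp_rot: [0.578, -0.569, 0.411, -0.416]
ft_force: [-0.2, 0.7, 1.4]
finger_gap: 0.431
```

Run:
```python
from h import *
go()
```

```text
pos [0.4859 0.1574 0.117 ] q [-0.15  0.76 -0.41  2.02  0.65  0.48 -0.72] f [-0.2  0.7  1.4] m [ 0.006  0.108 -0.045] gap 0.431 t 5.0
[[ 0.317  0.013  0.948]
 [-0.948  0.006  0.317]
 [-0.002 -1.     0.014]]
```

Gripped at about 37 mm. Now twist clockwise.

Emit:
step_arm(commands=[[0,0,0,8,30],[0,0,0,8,30],[0,0,0,8,30],[0,0,0,8,30],[0,0,0,8,30],[0,0,0,0,30]])

```text
clock: 5.75
eef_pos: [0.4867, 0.157, 0.117]
tcp_rot: [-0.397, 0.387, -0.588, 0.59]
ft_force: [-1.1, 0.6, 1.2]
finger_gap: 0.434
```

Run:
```python
from h import *
go((.4859,.1574,.117)); o,R=tool(); print('yaw',np.degrees(np.arctan2(R[1,0],R[0,0])))
```

```text
pos [0.4867 0.157  0.117 ] q [-0.26  0.74 -0.23  2.02  0.4   0.4  -1.2 ] f [-1.1  0.6  1.2] m [-0.07   0.151 -0.037] gap 0.434 t 5.75
[[-0.386  0.013  0.922]
 [-0.922  0.006 -0.386]
 [-0.01  -1.     0.01 ]]
to (0.4859, 0.1574, 0.117) [-0.1 -0.  -0.9] rows 1 [-0.1 -0.  -0.9]
yaw -112.72410363905114
```

Emit:
step_arm(commands=[[0,0,0,6,30],[0,0,0,6,30],[0,0,0,0,30]])

```text
clock: 6.12
eef_pos: [0.4869, 0.1567, 0.117]
tcp_rot: [-0.334, 0.324, -0.625, 0.626]
ft_force: [-0.8, 0.9, 2.4]
finger_gap: 0.437
```

Run:
```python
from h import *
go((.4859,.1574,.117)); o,R=tool(); print('yaw',np.degrees(np.arctan2(R[1,0],R[0,0])))
shot('scene','s3'); cv2.imwrite('pics/s3c.png',cv2.resize(cv2.imread('pics/s3.png')[90:210,250:390],None,fx=5,fy=5,interpolation=cv2.INTER_CUBIC))
```

```text
pos [0.4869 0.1567 0.117 ] q [-0.29  0.74 -0.18  2.03  0.32  0.39 -1.32] f [-0.8  0.9  2.4] m [-0.096  0.107 -0.041] gap 0.437 t 6.125
[[-0.567  0.014  0.824]
 [-0.824  0.005 -0.567]
 [-0.012 -1.     0.008]]
to (0.4859, 0.1574, 0.117) [ 0.  -0.  -1.2] rows 1 [ 0.  -0.  -1.2]
yaw -124.54592141060138
```

View pics/s3c.png

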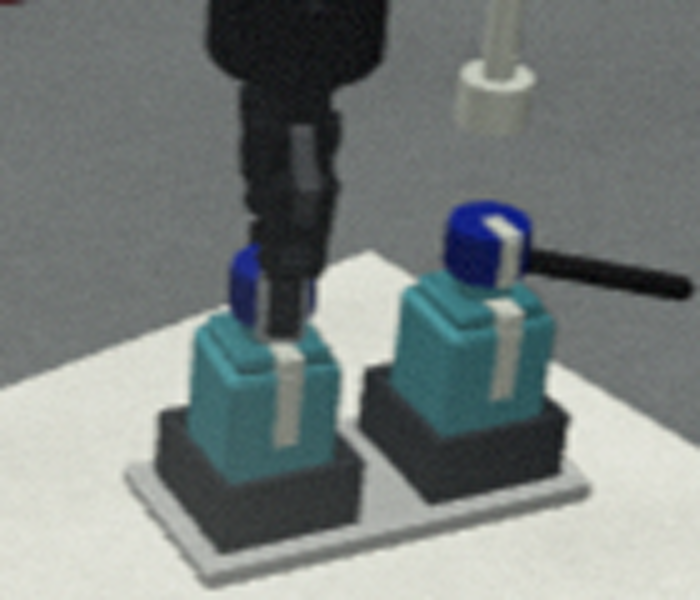

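The finger covers the pointer, and the turn so far is 53° with the torque about z still at the light friction level. I'll keep turning until the stop shows in the torque.

Emit:
step_arm(commands=[[0,0,0,5,30],[0,0,0,5,30],[0,0,0,0,30]])

```text
clock: 6.55
eef_pos: [0.4872, 0.1565, 0.117]
tcp_rot: [-0.28, 0.27, -0.651, 0.652]
ft_force: [-0.3, -0.2, 2.1]
finger_gap: 0.43
```

```bash
cat > y.py <<'E'
from h import *
go((.4859,.1574,.117)); o,R=tool(); print('yaw',np.degrees(np.arctan2(R[1,0],R[0,0])),'tau7',o['tau'][6])
E
python3 y.py
```

```text
pos [0.4872 0.1565 0.117 ] q [-0.32  0.74 -0.14  2.03  0.25  0.38 -1.43] f [-0.3 -0.2  2.1] m [-0.199  0.078 -0.051] gap 0.43 t 6.55
[[-0.698  0.014  0.716]
 [-0.716  0.006 -0.698]
 [-0.014 -1.     0.006]]
to (0.4859, 0.1574, 0.117) [ 0.2  0.  -1.6] rows 1 [ 0.2  0.  -1.6]
yaw -134.25755707964743 tau7 -0.14522179495543242
```

Emit:
step_arm(commands=[[0,0,0,5,30],[0,0,0,5,30],[0,0,0,0,30]])

```text
clock: 6.92
eef_pos: [0.4888, 0.158, 0.1173]
tcp_rot: [0.229, -0.215, 0.672, -0.671]
ft_force: [-0.5, -1.4, 1.0]
finger_gap: 0.435
```

```bash
python3 y.py
```

```text
pos [0.4888 0.158  0.1173] q [-0.34  0.74 -0.1   2.03  0.19  0.37 -1.52] f [-0.5 -1.4  1. ] m [-0.221  0.076  0.636] gap 0.435 t 6.925
[[-0.803  0.018  0.596]
 [-0.596  0.008 -0.803]
 [-0.019 -1.     0.004]]
to (0.4859, 0.1574, 0.117) [ 2.7  0.3 -1.3] rows 1 [ 2.7  0.3 -1.3]
yaw -143.39887251529407 tau7 -0.7703817263245583
```

The torque jumped to 0.64 N m after 72° of turning, which fits the stop plus the play in the pocket. I'll open the fingers to look at the pointer.

Emit:
step_arm(commands=[[0,0,0,0,75],[0,0,0,0,75],[0,0,0,0,75],[0,-25,0,0,75],[0,-25,0,0,75],[0,0,0,0,75]])

```text
clock: 7.68
eef_pos: [0.4867, 0.1571, 0.1677]
tcp_rot: [0.228, -0.217, 0.672, -0.67]
ft_force: [0.2, 0.5, -0.1]
finger_gap: 0.879
```

```bash
python3 y.py
python3 - <<'E'
from h import *
shot('scene','s4'); cv2.imwrite('pics/s4c.png',cv2.resize(cv2.imread('pics/s4.png')[90:210,250:390],None,fx=5,fy=5,interpolation=cv2.INTER_CUBIC))
E
```

```text
pos [0.4867 0.1571 0.1677] q [-0.32  0.65 -0.13  1.99  0.17  0.5  -1.5 ] f [ 0.2  0.5 -0.1] m [-0.04  -0.008  0.016] gap 0.879 t 7.675
[[-0.801  0.014  0.598]
 [-0.598  0.008 -0.801]
 [-0.016 -1.     0.002]]
to (0.4859, 0.1574, 0.117) [ 1.3 50.7 -0.8] rows 1 [ 1.3 50.7 -0.8]
yaw -143.24340625840978 tau7 0.025628955918364227
```

View pics/s4c.png

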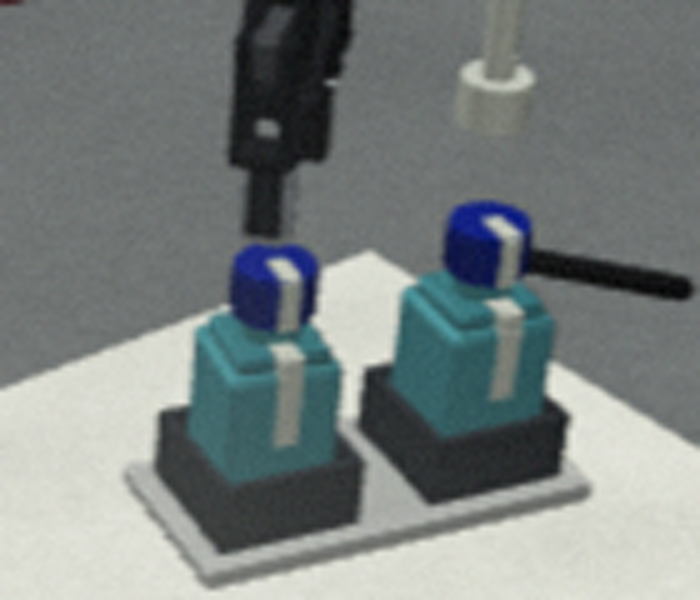

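In the picture the pointer (288,285) stands directly over the mark (288,360), matching the tight bottle, so the cap is home and the bottle is still in its pocket. I'll regrip and lift.

Emit:
step_arm(commands=[[0,28,0,0,75],[1,22,0,0,75],[0,0,0,0,60],[0,0,0,0,30],[0,0,0,0,30],[0,0,0,0,30],[0,0,0,0,30]], grip_force=60)

```text
clock: 8.6
eef_pos: [0.4849, 0.156, 0.1146]
tcp_rot: [0.227, -0.219, 0.672, -0.67]
ft_force: [-0.4, 0.2, -3.0]
finger_gap: 0.427
```

```bash
python3 y.py
```

```text
pos [0.4849 0.156  0.1146] q [-0.34  0.74 -0.1   2.03  0.19  0.37 -1.52] f [-0.4  0.2 -3. ] m [-0.007  0.025  0.026] gap 0.427 t 8.6
[[-0.801  0.01   0.598]
 [-0.598  0.006 -0.801]
 [-0.012 -1.     0.001]]
to (0.4859, 0.1574, 0.117) [-1.7 -2.3 -0.6] rows 1 [-1.7 -2.3 -0.6]
yaw -143.2411469356278 tau7 -0.00538155814865604
```

Emit:
step_arm(commands=[[0,-10,0,0,30],[0,-15,0,0,30],[0,-20,0,0,30],[0,-20,0,0,30],[0,-20,0,0,30],[0,-15,0,0,30],[0,0,0,0,30]])

```text
clock: 9.48
eef_pos: [0.484, 0.1557, 0.222]
tcp_rot: [0.228, -0.218, 0.672, -0.67]
ft_force: [1.3, -0.3, -2.7]
finger_gap: 0.429
```

```bash
sed -i 's/go(.*117))/go((.502,-.160,.215))/' y.py; python3 y.py
```

```text
pos [0.484  0.1557 0.222 ] q [-0.3   0.56 -0.16  1.95  0.14  0.63 -1.48] f [ 1.3 -0.3 -2.7] m [-0.016 -0.022  0.009] gap 0.429 t 9.475
[[-0.801  0.014  0.599]
 [-0.598  0.008 -0.801]
 [-0.015 -1.     0.002]]
to (0.502, -0.16, 0.215) [174.7   4.8 263.7] rows 5 [34.9  1.  52.7]
yaw -143.23336159036464 tau7 0.020285663777031004
```

Emit:
step_arm(commands=[[12,0,18,0,30],[21,0,32,0,30],[25,0,38,0,30],[26,0,40,0,30],[26,0,40,0,30],[26,0,38,0,30],[22,0,32,0,30],[12,0,18,0,30],[4,0,6,0,30],[0,0,0,0,30]])

```text
clock: 10.72
eef_pos: [0.4996, -0.1656, 0.215]
tcp_rot: [0.228, -0.221, 0.673, -0.668]
ft_force: [0.6, 0.6, -1.7]
finger_gap: 0.428
```

```bash
python3 y.py
python3 - <<'E'
from h import *
shot('scene','s5'); cv2.imwrite('pics/s5c.png',cv2.resize(cv2.imread('pics/s5.png')[90:300,90:370],None,fx=2.7,fy=2.7,interpolation=cv2.INTER_CUBIC))
E
```

```text
pos [ 0.4996 -0.1656  0.215 ] q [ 0.38  0.6  -0.23  1.89  0.19  0.67 -0.88] f [ 0.6  0.6 -1.7] m [-0.015  0.004  0.026] gap 0.428 t 10.725
[[-0.799  0.007  0.602]
 [-0.602  0.011 -0.799]
 [-0.012 -1.    -0.005]]
to (0.502, -0.16, 0.215) [-5.3  0.1 -3. ] rows 1 [-5.3  0.1 -3. ]
yaw -142.99738224996776 tau7 0.04501039395108819
```

View pics/s5c.png

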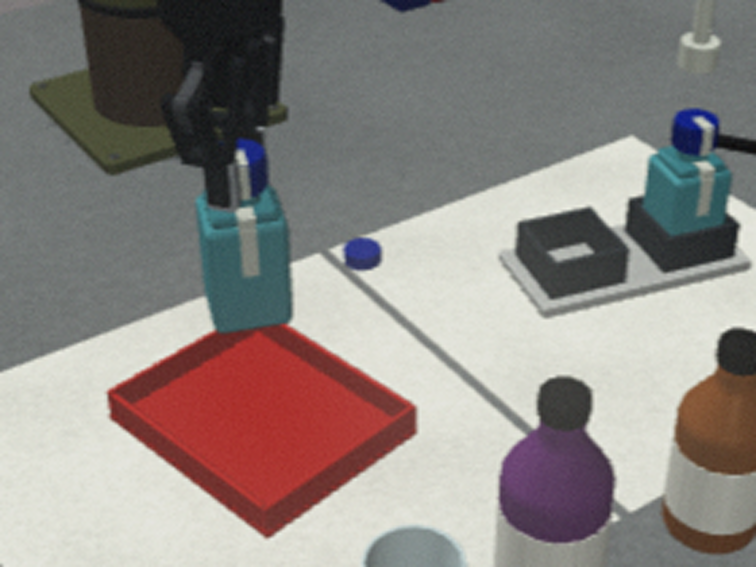

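The bottle hangs from the cap with its pointer on the mark, above the empty tray, and the tight bottle is still in the holder. I'll check its tilt numerically and then descend.

Run:
```python
from h import *
a=cv2.imread('pics/s5.png'); h=cv2.cvtColor(a,cv2.COLOR_BGR2HSV); m=cv2.inRange(h,(84,80,40),(100,255,255)); m[:, :150]=0; m[:,215:]=0
c=max(cv2.findContours(m,0,1)[0],key=cv2.contourArea)
x,y,w,hh=cv2.boundingRect(c); print(x,y,w,hh)
for r in range(y+14,y+hh-6,6):
    s=np.where(m[r])[0]; print(r,s.min(),s.max(),end=' | ')
x0,y0=.4996,-.1656
# body edges predicted at bottle yaw -20
for yaw in(-14,-22):
    Rz=Ro.from_euler('z',yaw,degrees=True).as_matrix()
    for z in(.106,.191):
        P=[Rz@[sx*.028,sy*.028,0]+[x0,y0,z] for sx in(1,-1) for sy in(1,-1)]; print('\n',yaw,z,proj('scene',P).round(1).tolist())
```

```text
163 159 34 54
173 164 195 | 179 164 195 | 185 165 195 | 191 166 196 | 197 166 196 | 203 168 196 | 
 -14 0.106 [[200.2, 210.9], [171.3, 217.3], [191.8, 194.7], [164.0, 200.6]]

 -14 0.191 [[198.2, 173.4], [167.7, 179.4], [189.5, 158.0], [160.2, 163.5]]

 -22 0.106 [[198.6, 212.4], [168.8, 216.4], [194.2, 195.5], [165.7, 199.1]]

 -22 0.191 [[196.6, 174.9], [165.1, 178.6], [192.0, 158.8], [162.0, 162.1]]
```

Emit:
step_arm(commands=[[-5,15,-3,0,30],[0,25,0,0,30],[0,25,0,0,30],[0,15,0,0,30],[0,0,0,0,30]])

```text
clock: 11.4
eef_pos: [0.5033, -0.1485, 0.1299]
tcp_rot: [0.233, -0.225, 0.674, -0.664]
ft_force: [1.0, 0.9, -1.5]
finger_gap: 0.424
```

```bash
sed -i 's/,.215))/,.115))/' y.py; python3 y.py
```

```text
pos [ 0.5033 -0.1485  0.1299] q [ 0.32  0.73 -0.18  1.97  0.24  0.46 -0.94] f [ 1.   0.9 -1.5] m [-0.059  0.083  0.01 ] gap 0.424 t 11.4
[[-0.79   0.006  0.613]
 [-0.612  0.017 -0.79 ]
 [-0.015 -1.    -0.01 ]]
to (0.502, -0.16, 0.115) [ 8.3 14.7  8.4] rows 1 [ 8.3 14.7  8.4]
yaw -142.23293771920265 tau7 -0.022153464378789067
```

The edges match an upright bottle. I'll re-centre it and creep down to contact.

Emit:
step_arm(commands=[[8,3,8,0,30],[0,3,0,0,30],[0,2,0,0,30],[0,0,0,0,30]])

```text
clock: 11.9
eef_pos: [0.503, -0.1595, 0.1223]
tcp_rot: [0.234, -0.225, 0.673, -0.664]
ft_force: [0.2, 0.1, -0.6]
finger_gap: 0.428
```

```bash
python3 y.py
python3 - <<'E'
from h import *
shot('scene','s6'); a=cv2.imread('pics/s6.png'); h=cv2.cvtColor(a,cv2.COLOR_BGR2HSV)
m=cv2.inRange(h,(84,80,40),(100,255,255)); m[:,:140]=0; m[:,230:]=0
c=max(cv2.findContours(m,0,1)[0],key=cv2.contourArea); print(cv2.boundingRect(c)); b=c[:,0][c[:,0,1].argmax()]; print('lowest',b)
p=telemetry.observe()['eef_pos']; Rz=Ro.from_euler('z',-22,degrees=True).as_matrix()
for z in(.005,.01,.015,.02): print(z,proj('scene',[Rz@[.028,-.028,0]+[p[0],p[1],z]]))
E
```

```text
pos [ 0.503  -0.1595  0.1223] q [ 0.34  0.75 -0.18  1.96  0.25  0.45 -0.93] f [ 0.2  0.1 -0.6] m [-0.006  0.028  0.007] gap 0.428 t 11.9
[[-0.79   0.008  0.614]
 [-0.613  0.017 -0.79 ]
 [-0.017 -1.    -0.008]]
to (0.502, -0.16, 0.115) [ 1.2  7.3 -0.2] rows 1 [ 1.2  7.3 -0.2]
yaw -142.16047889258044 tau7 -0.0036740623181685805
(171, 200, 32, 50)
lowest [180 249]
0.005 [[176.41340413 256.304241  ]]
0.01 [[176.23841705 254.43364896]]
0.015 [[176.0624257  252.55197282]]
0.02 [[175.8854216  250.65911606]]
```

Emit:
step_arm(commands=[[0,2.5,0,0,30],[0,2,0,0,30],[0,2,0,0,30],[0,0,0,0,30]])

```text
clock: 12.45
eef_pos: [0.5034, -0.1592, 0.1157]
tcp_rot: [0.234, -0.224, 0.673, -0.664]
ft_force: [-0.3, -0.1, -2.1]
finger_gap: 0.43
```

```bash
python3 y.py
```

```text
pos [ 0.5034 -0.1592  0.1157] q [ 0.34  0.76 -0.18  1.97  0.25  0.43 -0.93] f [-0.3 -0.1 -2.1] m [-0.009  0.018 -0.046] gap 0.43 t 12.45
[[-0.789  0.009  0.614]
 [-0.614  0.017 -0.789]
 [-0.017 -1.    -0.007]]
to (0.502, -0.16, 0.115) [ 1.6  0.7 -0.2] rows 1 [ 1.6  0.7 -0.2]
yaw -142.1427947672163 tau7 -0.0027907158073503524
```

Emit:
step_arm(commands=[[0,2,0,0,30],[0,0,0,0,30]])

```text
clock: 12.7
eef_pos: [0.5034, -0.1591, 0.1136]
tcp_rot: [0.234, -0.224, 0.673, -0.664]
ft_force: [-0.1, 0.1, -1.8]
finger_gap: 0.427
```

```bash
python3 y.py
```

```text
pos [ 0.5034 -0.1591  0.1136] q [ 0.34  0.76 -0.18  1.97  0.25  0.43 -0.93] f [-0.1  0.1 -1.8] m [-0.035  0.079 -0.047] gap 0.427 t 12.7
[[-0.789  0.009  0.614]
 [-0.614  0.017 -0.789]
 [-0.017 -1.    -0.008]]
to (0.502, -0.16, 0.115) [ 1.7 -1.5 -0.2] rows 1 [ 1.7 -1.5 -0.2]
yaw -142.1427072601061 tau7 -0.002846775678335689
```

No contact yet, so I'll keep going in small steps.

Emit:
step_arm(commands=[[0,1.5,0,0,30],[0,0,0,0,30]])

```text
clock: 12.95
eef_pos: [0.5035, -0.1591, 0.112]
tcp_rot: [0.234, -0.224, 0.673, -0.664]
ft_force: [-0.1, -0.5, -2.8]
finger_gap: 0.427
```

Emit:
step_arm(commands=[[0,1.5,0,0,30],[0,0,0,0,30]])

```text
clock: 13.2
eef_pos: [0.5035, -0.1591, 0.1104]
tcp_rot: [0.234, -0.224, 0.673, -0.664]
ft_force: [-0.1, -0.8, -2.0]
finger_gap: 0.429
```

Emit:
step_arm(commands=[[0,1.5,0,0,30],[0,0,0,0,30]])

```text
clock: 13.45
eef_pos: [0.5039, -0.159, 0.109]
tcp_rot: [0.235, -0.224, 0.673, -0.664]
ft_force: [0.4, 0.5, -2.0]
finger_gap: 0.426
```

Emit:
step_arm(commands=[[0,1.5,0,0,30],[0,0,0,0,30]])

```text
clock: 13.7
eef_pos: [0.5043, -0.1586, 0.109]
tcp_rot: [0.235, -0.224, 0.673, -0.665]
ft_force: [-0.8, -1.2, -0.8]
finger_gap: 0.429
```

Run:
```python
from h import *
go()
shot('scene','s7'); a=cv2.imread('pics/s7.png'); h=cv2.cvtColor(a,cv2.COLOR_BGR2HSV)
m=cv2.inRange(h,(84,80,40),(100,255,255)); m[:,:140]=0; m[:,230:]=0
c=max(cv2.findContours(m,0,1)[0],key=cv2.contourArea); print(cv2.boundingRect(c)); b=c[:,0][c[:,0,1].argmax()]; print('lowest',b)
```

```text
pos [ 0.5043 -0.1586  0.109 ] q [ 0.33  0.77 -0.17  1.97  0.25  0.41 -0.93] f [-0.8 -1.2 -0.8] m [-0.113  0.094  0.029] gap 0.429 t 13.7
[[-0.789  0.011  0.614]
 [-0.614  0.016 -0.789]
 [-0.019 -1.    -0.006]]
(172, 206, 32, 49)
lowest [180 254]
```

Z stopped advancing and the moment is rising, so contact is likely. One more step will confirm it.

Emit:
step_arm(commands=[[0,1.5,0,0,30],[0,0,0,0,30]])

```text
clock: 14.0
eef_pos: [0.5047, -0.1582, 0.1089]
tcp_rot: [0.236, -0.224, 0.673, -0.665]
ft_force: [-1.2, -0.3, -1.0]
finger_gap: 0.425
```

```bash
python3 y.py
```

```text
pos [ 0.5047 -0.1582  0.1089] q [ 0.33  0.77 -0.17  1.97  0.25  0.41 -0.93] f [-1.2 -0.3 -1. ] m [-0.117  0.245  0.009] gap 0.425 t 14.0
[[-0.789  0.013  0.614]
 [-0.614  0.016 -0.789]
 [-0.02  -1.    -0.005]]
to (0.502, -0.16, 0.115) [ 3.1 -6.1 -0.3] rows 1 [ 3.1 -6.1 -0.3]
yaw -142.10106729172918 tau7 -0.0007942159936646931
```

Emit:
step_arm(commands=[[0,4,0,0,30],[0,0,0,0,30]])

```text
clock: 14.25
eef_pos: [0.5052, -0.1582, 0.1093]
tcp_rot: [0.236, -0.223, 0.672, -0.666]
ft_force: [-0.4, 0.3, -2.3]
finger_gap: 0.43
```

```bash
python3 y.py
python3 - <<'E'
from h import *
shot('scene','s8'); cv2.imwrite('pics/s8c.png',cv2.resize(cv2.imread('pics/s8.png')[130:300,110:270],None,fx=3.5,fy=3.5,interpolation=cv2.INTER_CUBIC))
E
```

```text
pos [ 0.5052 -0.1582  0.1093] q [ 0.33  0.77 -0.17  1.97  0.25  0.41 -0.94] f [-0.4  0.3 -2.3] m [-0.011 -0.003 -0.007] gap 0.43 t 14.25
[[-0.789  0.015  0.614]
 [-0.614  0.014 -0.789]
 [-0.021 -1.    -0.002]]
to (0.502, -0.16, 0.115) [ 3.5 -5.8 -0.5] rows 1 [ 3.5 -5.8 -0.5]
yaw -142.1041441316548 tau7 -0.004259869601810351
```

View pics/s8c.png

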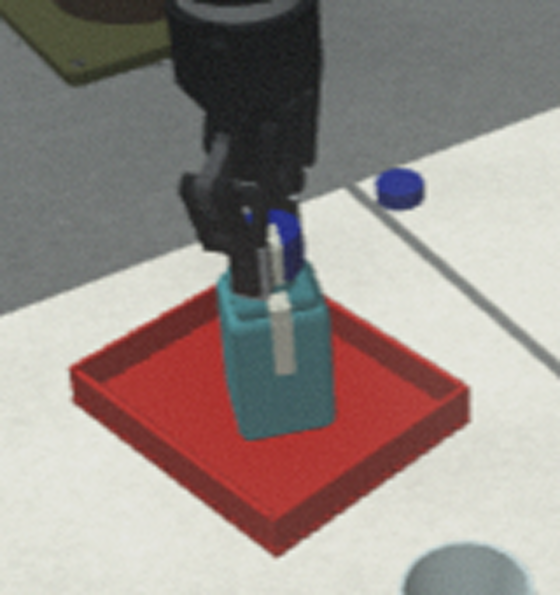

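The bottle looks upright near the tray centre with its pointer on the mark. My trailing zero row resets the target to the measured pose, which hides any contact force, so I'll read the force during the push.

Emit:
step_arm(commands=[[0,2,0,0,30]])

```text
clock: 14.42
eef_pos: [0.5067, -0.1577, 0.1085]
tcp_rot: [0.237, -0.222, 0.671, -0.666]
ft_force: [-4.4, 2.6, 28.5]
finger_gap: 0.426
```

```bash
python3 y.py
```

```text
pos [ 0.5067 -0.1577  0.1085] q [ 0.33  0.77 -0.17  1.97  0.25  0.4  -0.94] f [-4.4  2.6 28.5] m [ 0.713  1.161 -0.   ] gap 0.426 t 14.425
[[-0.789  0.018  0.614]
 [-0.614  0.015 -0.789]
 [-0.023 -1.    -0.   ]]
to (0.502, -0.16, 0.115) [ 4.9 -6.6 -1.1] rows 1 [ 4.9 -6.6 -1.1]
yaw -142.0891474998468 tau7 0.03348392201587558
```

A contact force of 28.5 N confirms that it's seated. Now relax, release slowly and retreat straight up.

Emit:
step_arm(commands=[[0,0,0,0,30],[0,0,0,0,30],[0,0,0,0,45],[0,0,0,0,60],[0,0,0,0,80],[0,0,0,0,80],[0,0,0,0,80]])

```text
clock: 15.3
eef_pos: [0.5068, -0.1578, 0.1073]
tcp_rot: [0.237, -0.222, 0.672, -0.666]
ft_force: [-0.4, 0.6, -0.0]
finger_gap: 0.932
```

Emit:
step_arm(commands=[[0,-15,0,0,80],[0,-30,0,0,80],[0,-50,0,0,80],[0,-50,0,0,80],[0,0,0,0,80]])

```text
clock: 15.92
eef_pos: [0.5045, -0.16, 0.2604]
tcp_rot: [0.238, -0.221, 0.671, -0.666]
ft_force: [0.1, -0.0, -0.2]
finger_gap: 0.937
```

```bash
python3 y.py
python3 - <<'E'
from h import *
shot('scene','s9'); cv2.imwrite('pics/s9c.png',cv2.resize(cv2.imread('pics/s9.png')[110:300,100:380],None,fx=2.7,fy=2.7,interpolation=cv2.INTER_CUBIC))
E
```

```text
pos [ 0.5045 -0.16    0.2604] q [ 0.4   0.54 -0.27  1.84  0.17  0.77 -0.86] f [ 0.1 -0.  -0.2] m [-0.031  0.016 -0.02 ] gap 0.937 t 15.925
[[-0.789  0.02   0.615]
 [-0.614  0.014 -0.789]
 [-0.024 -1.     0.001]]
to (0.502, -0.16, 0.115) [  5.5 145.3  -1.7] rows 3 [ 1.8 48.4 -0.6]
yaw -142.0813613061267 tau7 0.057912112679332495
```

View pics/s9c.png

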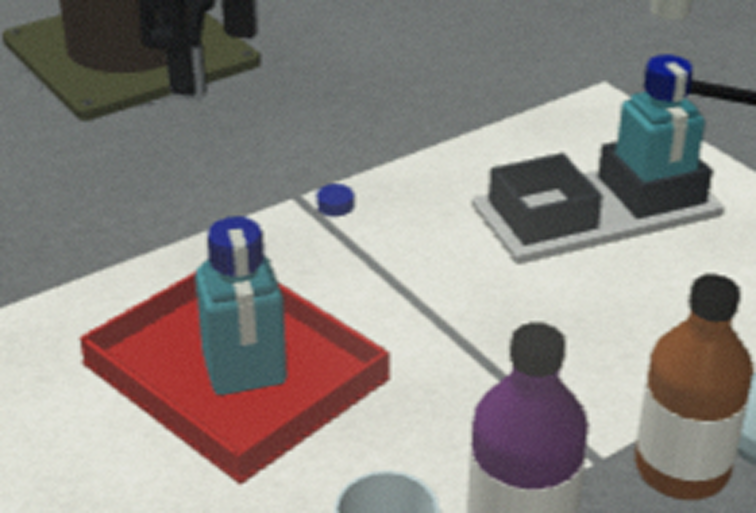

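The bottle stands upright in the tray with its pointer (238,245) over the mark (246,315). The tight bottle hasn't moved, and the gripper is clear of everything. Handing in.

```bash
python3 -c "
from rig import robot; print(robot.close_job())"
```

```text
the job is handed in; nothing more can be done
None
```

The loose-capped bottle now stands upright in the red tray with its cap fully home, and I handed the job in at about 16 s.

- **Closing the cap:** I turned the loose cap clockwise while the bottle stood in its pocket, until the torque jumped to 0.64 N m at the stop. I then opened the fingers, and a picture showed the pointer on the mark.
- **Moving the bottle:** I regripped the cap, lifted the bottle by it and carried it to near the tray centre. I lowered it in small steps until it touched, then relaxed and released.
- **Last checks:** The final picture shows the bottle upright and free-standing, with its pointer over the mark. The tight bottle is still in its pocket, and the gripper is well clear with no force on it.

**Contact check that disagreed:** While I lowered the bottle, the force readings showed almost nothing even though it had already stopped going down. Each reading came after a pause that let the push relax. I made one more small push to confirm contact, and it read 28.5 N on the wrist, firmer than the set-down needed. The bottle was already resting on the tray floor by then, so it was not dropped.

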